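# Pause the tube incubator and hold its sprung lid open for inspection

### The job

Pause the tube incubator: with its lid still shut, turn the black dial until its white pointer lines up with the orange marker on the ring around it. Then raise the lid and hold it 50 degrees open so that the tubes can be inspected; it springs shut when let go, so finish while your gripper is still holding it there, steady, with the dial still on the marker. Leave everything else on the bench where it stands.

Things in the scene. Friction and masses are not known exactly. Their poses are not given: they have to be found in the camera images.
- incubator: White benchtop tube incubator fixed to the bench, 190 (x) x 360 (y) x 100 mm tall; origin at the centre of its underside, its front faces its -x (towards the robot). The lidded tube bay fills its +y part (y from -45 to +175 mm); the flat control panel with the dial is at its -y end, top face 100 mm up. Place and yaw differ from start to start.
- lid (a joint): Opening angle of the lid in rad: 0 shut (level), growing as its front edge rises, stop at 1.4. Hinge line along the incubator's y at the far (+x) top edge of the bay. Gravity and a spring close it from every angle: about 4 to 5 N at the handle, square to the lever arm, holds it at 50 degrees (0.873 rad).
- lid_hinge (a point): Point on the hinge line, at the middle of the lid's width: incubator frame (95, 65, 100) mm. Its axes turn with the lid: x points from the front edge to the hinge in the lid's plane, y along the hinge line, z out of the lid's top.
- lid_handle (a point): Centre of the lid's blue handle: a round bar 12 mm thick along the lid's y, on two posts 12 mm thick with 98 mm clear between them. In the lid's frame it is 155 mm in front (-x) of the hinge line and 60 mm above it (z); the bar's axis is 44 mm above the lid's top face. The lid is a grey plate 190 x 220 x 14 mm, about 0.35 kg. With the lid shut the bar's axis is 160 mm above the bench.
- dial (a joint): Angle of the dial in rad, growing clockwise seen from above, stops at -0.2 and 2.4; at 0 the pointer points along the incubator's +x. It stays where it is left (friction about 0.04 N m). At every start it must be turned clockwise, by 0.6 to 1.5 rad.
- dial_grip (a point): Point on the dial's upright axis, in the grip bar, 28 mm above the panel (incubator frame (-20, -120, 128) mm). The black grip bar is 44 mm long along the pointer direction, 14 mm thick, and its top is 42 mm above the panel; it stands on a skirt 48 mm across and 9 mm high. The point's x axis is the pointer direction, z up.
- dial_pointer (a point): Tip of the dial's white pointer, 33 mm from the dial's axis, 5 mm above the panel; it turns with the dial. A white line on the top of the grip bar, on the pointer side of the axis only, runs the same way.
- index_ring: Flat dark metal ring (34 to 44 mm radius, 2 mm high) fixed round the dial on the panel, origin on the dial's axis at the panel's face (the panel's top, 100 mm above the bench); its x axis points from the axis to its orange marker. The marker's direction differs from start to start.
- index_mark (a point): Inner end of the orange marker (a tab 15 x 7 x 4 mm) on the ring, 33 mm from the dial's axis; the pointer tip meets it when the dial is set.
- rack_orange: Bystander: white wire rack 102 x 150 x 98 mm full of orange-capped tubes; stands loose, origin at the centre of its underside. Not to be moved.
- rack_blue: Bystander: white wire rack 102 x 102 x 98 mm full of blue-capped tubes; stands loose, origin at the centre of its underside. Not to be moved.
- tray: Bystander: empty yellow tray 120 x 160 x 50 mm; stands loose, origin at the centre of its underside. Not to be moved.
- bottle: Bystander: amber bottle, 64 mm across, 150 mm tall; stands loose, origin at the centre of its underside. Not to be moved.
- jar: Bystander: white jar with blue cap, 68 mm across, 80 mm tall; stands loose, origin at the centre of its underside. Not to be moved.
- tip_box: Bystander: blue pipette-tip box with clear top, 87 x 122 x 71 mm; stands loose, origin at the centre of its underside. Not to be moved.

How it is judged:
On the way, in this order (a step that is already met when the one before it is completed fails the run):
1. the dial's pointer is on the orange marker, the lid shut (y of dial_pointer in the frame of index_ring between -0.0046 and 0.0046 m and x of dial_pointer in the frame of index_ring above 0.01 m and value of joint lid below 0.1 rad), for 0.3 s.
2. the lid is 50 degrees open, held by the gripper (value of joint lid between 0.768 and 0.977 rad and contact force between lid and the fingers above 1 N), for 0.3 s.
At the end, for the whole second after the job is handed in: The gripper's fingers hold the lid (contact force above 1 N), 50 degrees open within 6 degrees and steady, the dial's pointer is within 8 degrees of the orange marker, and no bystander has moved more than 25 mm (all of step 2 and y of dial_pointer in the frame of index_ring between -0.0046 and 0.0046 m and x of dial_pointer in the frame of index_ring above 0.01 m and velocity of joint lid between -0.1 and 0.1 rad/s and distance of each of rack_orange, rack_blue, tray, bottle, jar, tip_box from where it was at the start of the episode below 0.025 m); the arm keeps its last pose, push and grip.
It fails at once if the lid is raised while the dial is off the marker (value of joint lid above 0.2 rad and not (y of dial_pointer in the frame of index_ring between -0.0065 and 0.0065 m and x of dial_pointer in the frame of index_ring above 0.01 m)).
It fails at once if something else on the bench is moved or knocked over (distance of any of rack_orange, rack_blue, tray, bottle, jar, tip_box from where it was at the start of the episode above 0.025 m or angle between any of rack_orange, rack_blue, tray, bottle, jar, tip_box's own z axis and vertical above 0.4 rad).
It also fails if it takes over 51 s, if anything falls off the work surface, if the arm or the gripper's body presses on something with over 40 N, if the wrist force passes 120 N, or if a joint passes its speed limit or range.

### The arm

A 7-joint arm with a two-finger parallel gripper is mounted at the origin on the work surface. World frame = base frame: x ahead of the robot, y to its left, z up, the work surface at z = 0. Lengths are in m, angles in rad, forces in N, time in s.
With the tool pointing down it reaches from about 0.4 to 0.85 m from the base axis. Payload 10.4 kg.
Tool frame: the origin (TCP) lies midway between the tips of the shut fingers; the grasp point (between the pads) lies 19 mm behind it; z points along the fingers, x is the direction in which the jaws open and shut, and the axes are right-handed (so a half turn about z gives the same grasp; the last joint's range is limited). The gripper opens to 85 mm and grips with 20 to 120 N. Pads are 22 mm wide; open, the fingers measure 114 mm over their backs; the gripper's body (76 mm by 85 mm) begins 54 mm behind the grasp point. The pads swing forward as they close: fully open they stand 13 mm farther back than shut.
Start: joints at [-1.286, 0.332, -0.065, 1.46, 0.022, 1.35, -0.088], TCP at [0.189, 0.596, 0.231] pointing down, gripper open.
Joint ranges: [-2.6, 2.6], [-0.5, 2.12], [-1.47, 1.34], [0.16, 2.42], [-1.27, 4.41], [0.06, 2.06], [-2.6, 2.6]. Speed limits (rad/s): [2.22, 2.22, 2.79, 2.79, 3.14, 3.14, 3.14].

### API

Orientations are given as a 3x3 rotation matrix whose columns are the frame's x, y, z axes.
In Python, from plant import ctrl gives the robot as it stands.
- The arm moves only by the tool arm_command, never from a script. Its argument "rows" is text: rows parted by semicolons, each of 7 numbers parted by spaces: the turn, a rotation vector about the tool's x, y, z in rad, then the shift along the tool's x, y, z in m, then the opening, from -1 (shut) to 1 (fully open). In form: ax ay az dx dy dz hand; .... A call has 1 to 10 rows; each row shifts and turns the commanded pose from where the row before left it, along the tool's axes as they then stand; what a row does not reach is not made up. A row lasts 1/8 s, in which the tool goes at most 62.5 mm and 10.7 degrees, less where a joint would pass 70% of its speed; a pose out of reach is approached as far as the arm can. A call is refused whole if a number of a shift passes 0.0625 or a number of a turn 0.188, either way. A call with a gripper value outside its range is refused whole. The fingers move at their own pace and stop on an object; the grip force is fixed at half the most. Time passes only in rows, so rows that do not move let the fingers close. It gives the time, the measured TCP pose, the force and the opening at its end, in the units of the state.
- ctrl.state(): the state, without advancing time (a new reading comes with each control period).
- ctrl.read_camera(name): name is "scene" or "top" or "wrist"; returns a dict with "frame" (420x560x3 uint8, blue, green, red), "fx", "fy", "cx", "cy" (pixels), "k1" (the pictures are not rectified: a ray, as slopes to the right and down, at radius r is drawn at 1 + k1 r^2 times it, then the intrinsics apply), "extrinsics" (4x4, takes a point from world to camera coordinates). Camera axes: x right, y down, z forward; pixel columns grow to the right and rows downward; lengths in m; the calibration is good to about 2 mm. A picture is of the moment at which its call begins. There is no depth.
- ctrl.finish_job(): hands the job in, once; it reports no verdict.
The state is a dict: "time": time; "joints": joint angles; "qvel": joint speeds; "effort": joint torques, N m; "eef_pos": TCP position; "ee_rot": TCP orientation; "contact_force": force on the tool from outside, world axes, zero at the start; "torque": the same for the moment, N m; "gripper_width": finger opening in m.
Only numpy, scipy, OpenCV 4.12 (cv2) and the standard library are available. Lean on these libraries where they do the work, as an engineer would, in place of code of your own. Each camera call takes 0.05 s, during which the arm holds its last target.

## Working session

There is one attempt and no reset: what is moved stays moved. The work goes in short steps, Python scripts to look and compute and a tool call to move; the robot and the scene stay as the last step left them, time stands still between calls to the robot, and variables do not carry over. Pictures are saved under pics/ and viewed, and the job is handed in when it is done.

Besides the shell and the picture viewer there is one more tool, called after "Call:" in YAML: its name, and indented under it one key for each argument. arm_command: Moves the arm, as the interface text tells. Its arguments: {"type":"object","properties":{"rows":{"type":"string"}},"required":["rows"]}

```bash
mkdir -p pics; ls; cat > h.py <<'E'
import numpy as np, cv2
from plant import ctrl
def ray(c,u,v):
    x=(u-c["cx"])/c["fx"]; y=(v-c["cy"])/c["fy"]
    K=np.array([[c["fx"],0,c["cx"]],[0,c["fy"],c["cy"]],[0,0,1.]])
    p=cv2.undistortPoints(np.array([[[u,v]]],float),K,np.array([c["k1"],0,0,0,0.]))[0,0]
    E=np.array(c["extrinsics"]);R=E[:3,:3];t=E[:3,3]
    return -R.T@t, R.T@np.array([p[0],p[1],1.])
def onz(c,u,v,z):
    o,d=ray(c,u,v); return o+d*(z-o[2])/d[2]
def proj(c,P):
    E=np.array(c["extrinsics"]);K=np.array([[c["fx"],0,c["cx"]],[0,c["fy"],c["cy"]],[0,0,1.]])
    q=cv2.projectPoints(np.array(P,float).reshape(-1,1,3),cv2.Rodrigues(E[:3,:3])[0],E[:3,3],K,np.array([c["k1"],0,0,0,0.]))[0]
    return q.reshape(-1,2)
E
python3 - <<'E'
from h import *
for n in("scene","top","wrist"):
    c=ctrl.read_camera(n); cv2.imwrite(f"pics/{n}0.png",c["frame"])
    E=np.array(c["extrinsics"]);print(n,c["fx"],c["k1"],(-E[:3,:3].T@E[:3,3]).round(3))
s=ctrl.state();print(s["time"],s["eef_pos"],np.round(s["ee_rot"],3),s["gripper_width"])
E
```

```text
pics
scene 398.0208719380689 -0.013251157947975158 [ 1.369 -0.148  0.723]
top 412.2287914733321 -0.017140917089122683 [0.404 0.    1.174]
wrist 307.41567123265435 -0.038817083464717614 [0.117 0.619 0.375]
0.15 [0.18928775 0.59536175 0.23072515] [[ 0.303  0.953 -0.   ]
 [ 0.953 -0.303 -0.001]
 [-0.001  0.    -1.   ]] 0.0855467425440428
```

View pics/top0.png

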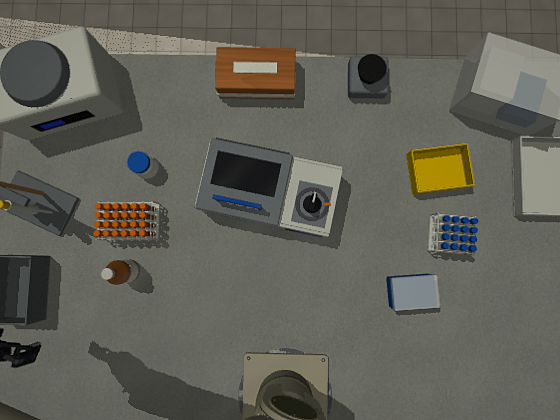

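View pics/scene0.png

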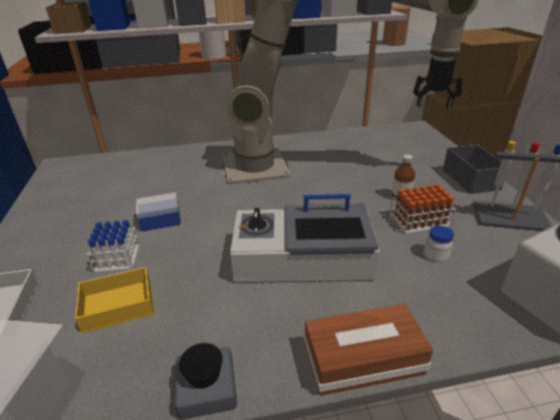

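The top view shows the incubator around (270,190), the dial at about (312,203) and the blue handle at about (238,201). I'll zoom in on these.

```bash
python3 - <<'E'
from h import *
f=cv2.imread("pics/top0.png")
cv2.imwrite("pics/topz.png",cv2.resize(f[130:250,190:350],None,fx=5,fy=5,interpolation=cv2.INTER_CUBIC))
f=cv2.imread("pics/scene0.png")
cv2.imwrite("pics/scz.png",cv2.resize(f[180:290,220:380],None,fx=5,fy=5,interpolation=cv2.INTER_CUBIC))
c=ctrl.read_camera("top")
for p in [(238,201),(312,203)]: print(onz(c,*p,.15))
E
```

```text
[0.51801835 0.12678029 0.15      ]
[ 0.51647814 -0.05831182  0.15      ]
```

View pics/topz.png

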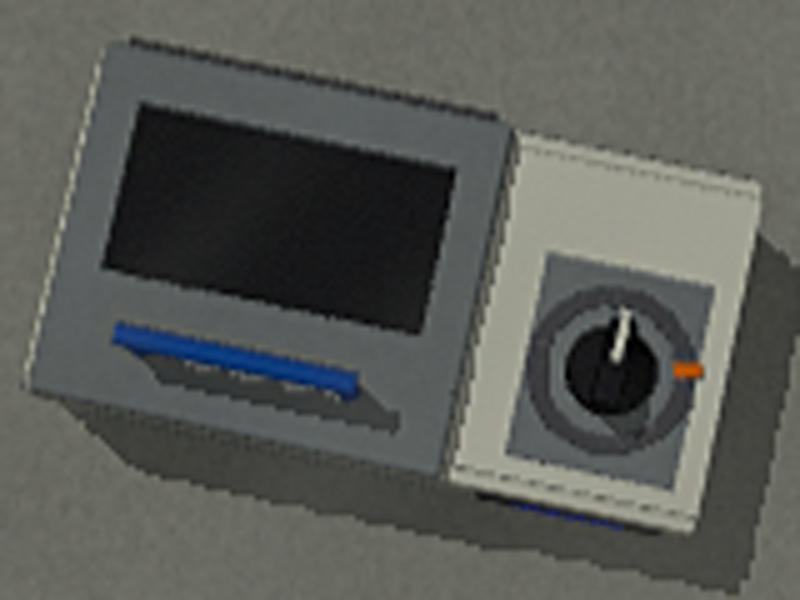

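View pics/scz.png

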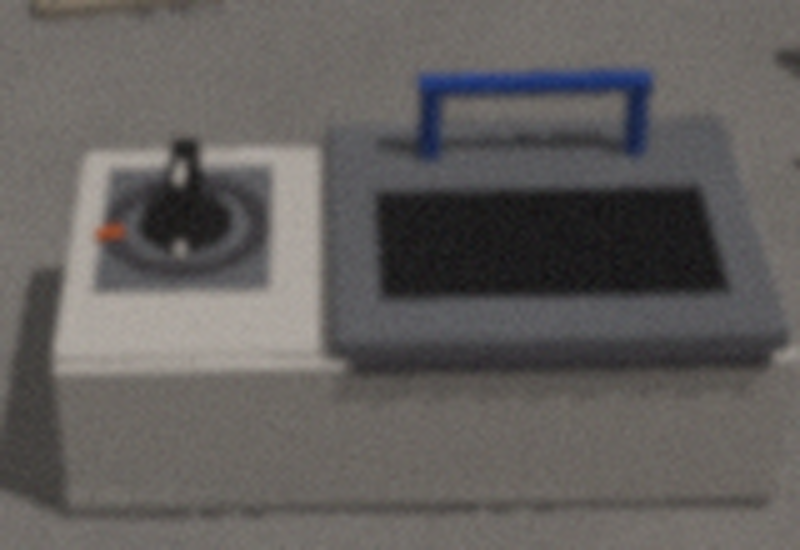

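```bash
cat > fit.py <<'E'
from h import *
from scipy.optimize import least_squares
T=ctrl.read_camera("top");S=ctrl.read_camera("scene")
def z(p,o): return (p[0]/5-.4+o[0],p[1]/5-.4+o[1])
def blob(c,lo,hi,roi):
    f=cv2.cvtColor(c["frame"],cv2.COLOR_BGR2HSV);m=cv2.inRange(f,np.array(lo),np.array(hi))
    k=np.zeros_like(m);x0,y0,x1,y1=roi;k[y0:y1,x0:x1]=m[y0:y1,x0:x1];M=cv2.moments(k,True)
    return (M["m10"]/M["m00"],M["m01"]/M["m00"]),M["m00"]
tp=[((762,185),(95,-180,100)),((692,530),(-95,-180,100)),((110,42),(95,175,116)),((30,388),(-95,175,116)),((438,475),(-95,-45,116)),((515,128),(95,-45,116)),((115,333),(-60,126,160)),((356,385),(-60,4,160))]
sp=[((420,82),(-60,4,160)),((650,82),(-60,126,160))]
TP=[(T,z(p,(190,130)),q) for p,q in tp]+[(S,z(p,(220,180)),q) for p,q in sp]
def W(x,q):
    c,s=np.cos(x[2]),np.sin(x[2]);q=np.array(q)/1000
    return np.array([x[0]+c*q[0]-s*q[1],x[1]+s*q[0]+c*q[1],q[2]])
def r(x): return np.concatenate([proj(c,W(x,q))[0]-np.array(p) for c,p,q in TP])
s=least_squares(r,[.56,.07,0],loss="soft_l1",x_scale=.01);X=s.x;print(X,np.degrees(X[2]));print(r(X).reshape(-1,2).round(1))
C=W(X,(-20,-120,100));print("dial axis",C,"handle",W(X,(-60,65,160)),"hinge",W(X,(95,65,100)))
for n,c,roi in(("T",T,(300,180,345,230)),("S",S,(235,210,260,240))):
    b,a=blob(c,(5,150,100),(20,255,255),roi);P=onz(c,*b,.104);d=P-C;print(n,b,a,"mark",P,np.degrees(np.arctan2(d[1],d[0])),np.hypot(*d[:2]))
print("proj dial axis top z.142, z.1",(proj(T,[[*C[:2],.142],[*C[:2],.1]])-[190,130]+.4)*5)
for a,b in(((617,360),(628,310)),):
    A=onz(T,*z(a,(190,130)),.142);B=onz(T,*z(b,(190,130)),.142);print(A,B,np.degrees(np.arctan2(*(B-A)[1::-1])))
    d=B-C;print("tip from C",np.degrees(np.arctan2(d[1],d[0])),np.hypot(*d[:2]))
E
python3 fit.py
```

```text
[ 0.56223392  0.05390734 -0.19230487] -11.018257411047129
[[ 0.8 -0.4]
 [ 0.3  1.2]
 [-0.7 -0.7]
 [-1.3  0.4]
 [ 0.1  0.9]
 [ 0.2 -0.8]
 [ 0.   0.1]
 [-0.3 -0. ]
 [-0.3  1.1]
 [-0.   0.3]]
dial axis [ 0.51966798 -0.06005818  0.1       ] handle [0.51576286 0.12917646 0.16      ] hinge [0.66790564 0.09955259 0.1       ]
T (327.26666666666665, 203.93333333333334) 15.0 mark [ 0.51982898 -0.1007329   0.104     ] -89.7732212857092 0.040675041271062765
S (241.6, 225.8) 5.0 mark [ 0.51874375 -0.10044961  0.104     ] -91.31080201664557 0.040402000542943635
proj dial axis top z.142, z.1 [[614.62736673 362.47919243]
 [609.82178764 371.31455151]]
[ 0.52094544 -0.06123412  0.142     ] [ 0.5464179  -0.06643688  0.142     ] -11.543909547747639
tip from C -13.412105906867271 0.027499924123099262
```

Fit residuals are about 1 px. The pointer sits at about -12° world and the marker at -90.3°, so the dial needs roughly 78° clockwise. Now I'll move over the dial.

Call:
arm_command:
  rows: "0 0 0 0 0 -0.05 1; 0 0 0 -0.04 0.04 0 1; 0 0 0 -0.04 0.04 0 1; 0 0 0 -0.04 0.04 0 1; 0 0 0 -0.04 0.04 0 1; 0 0 0 -0.04 0.04 0 1; 0 0 0 -0.04 0.04 0 1"

```text
time: 1.18
eef_pos: [0.346, 0.2924, 0.2815]
ee_rot: [[0.303, 0.953, 0.0], [0.953, -0.303, 0.001], [0.001, 0.0, -1.0]]
contact_force: [0.7, 0.2, 1.2]
gripper_width: 0.0852
```

Call:
arm_command:
  rows: "0 0 0 -0.04 0.04 0 1; 0 0 0 -0.04 0.04 0 1; 0 0 0 -0.04 0.04 0 1; 0 0 0 -0.04 0.04 0 1; 0 0 0 -0.04 0.035 0 1; 0 0 0 -0.04 0.03 0 1; 0 0 -0.1 -0.03 0.02 0 1"

```text
time: 2.05
eef_pos: [0.4974, -0.0397, 0.2815]
ee_rot: [[0.206, 0.979, 0.0], [0.979, -0.206, -0.0], [0.0, 0.0, -1.0]]
contact_force: [0.5, 0.4, -0.2]
gripper_width: 0.0853
```

```bash
cat > st.py <<'E'
from h import *
import sys
s=ctrl.state();R=np.array(s["ee_rot"]);p=np.array(s["eef_pos"])
print("t",s["time"],"p",p.round(4),"x ang",np.degrees(np.arctan2(R[1,0],R[0,0])).round(2),"z",R[:,2].round(3),"w",s["gripper_width"],"F",np.round(s["contact_force"],1),"q",np.round(s["joints"],2))
if len(sys.argv)>1:
    t=np.array([float(a) for a in sys.argv[1:4]]);print("tool-frame delta",(R.T@(t-p)).round(4))
if len(sys.argv)>4:
    n=sys.argv[4]
    for c in n.split(","):
        k=c.split(":");cv2.imwrite(f"pics/{k[1]}.png",ctrl.read_camera(k[0])["frame"])
E
python3 st.py .5197 -.0601 .2 wrist:w1
```

```text
t 2.05 p [ 0.4974 -0.0397  0.2815] x ang 78.1 z [ 0. -0. -1.] w 0.0852891300375975 F [ 0.5  0.4 -0.2] q [-0.62  0.    0.61  1.74 -0.    1.4   1.36]
tool-frame delta [-0.0154  0.026   0.0815]
```

View pics/w1.png

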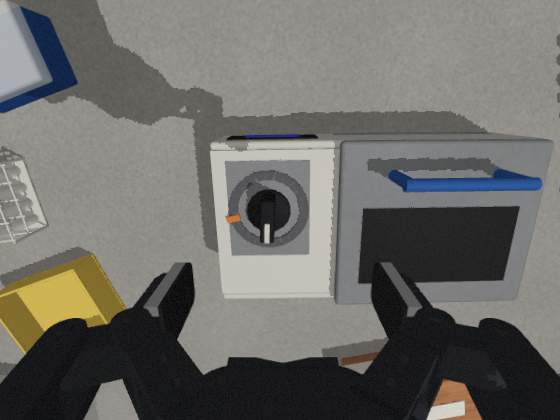

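```bash
cat > w.py <<'E'
from h import *
import sys
c=ctrl.read_camera("wrist");f=c["frame"];cv2.imwrite(f"pics/{sys.argv[1]}.png",f)
C=np.array([.5197,-.0601,.1]);h=cv2.cvtColor(f,cv2.COLOR_BGR2HSV)
u0,v0=proj(c,[[*C[:2],.142]])[0];print("axis px",u0,v0,proj(c,[[*C[:2],.1]])[0])
m=cv2.inRange(h,np.array((5,150,100)),np.array((20,255,255)))
yy,xx=np.mgrid[:420,:560];m[np.hypot(xx-u0,yy-v0)>90]=0
ys,xs=np.nonzero(m);b=(xs.mean(),ys.mean());P=onz(c,*b,.104);d=P-C;print("mark",len(xs),P.round(4),np.degrees(np.arctan2(d[1],d[0])),np.hypot(*d[:2]))
x0,y0=int(u0)-50,int(v0)-50
cv2.imwrite(f"pics/{sys.argv[1]}z.png",cv2.resize(f[max(y0-20,0):y0+120,max(x0-20,0):x0+120],None,fx=4,fy=4,interpolation=cv2.INTER_CUBIC));print("crop origin",x0-20,y0-20)
# white inside the skirt radius
m=cv2.inRange(h,np.array((0,0,130)),np.array((180,80,255)));m[np.hypot(xx-u0,yy-v0)>float(sys.argv[2])]=0
n,l,st,ce=cv2.connectedComponentsWithStats(m)
for i in range(1,n):
    if st[i,4]>15:
        ys,xs=np.nonzero(l==i);Q=np.array([onz(c,a,b,.142)[:2] for a,b in zip(xs,ys)]);vx,vy,_,_=cv2.fitLine(Q.astype(np.float32),2,0,.01,.01).ravel()
        print(st[i],ce[i].round(1),Q.mean(0).round(4),"line ang",np.degrees(np.arctan2(vy,vx)),"from C",np.degrees(np.arctan2(*(Q.mean(0)-C[:2])[::-1])))
E
python3 w.py w2 40
```

```text
axis px 270.99308636382926 218.2494285832093 [272.38720219 205.54293928]
mark 84 [ 0.5232 -0.1009  0.104 ] -85.10926940197827 0.04097311129848897
crop origin 200 148
[273 180  29  51 317] [291.6 200. ] [ 0.5058 -0.0367] line ang 7.364021 from C 120.78902493391256
[269 223   5  19  95] [271. 232.] [ 0.5339 -0.0632] line ang -12.433419 from C -12.360960180516596
[304 223   7  13  29] [307.6 229.9] [ 0.539  -0.0272] line ang -33.305054 from C 59.61106141411452
[297 237   9  12  19] [301.2 242.3] [ 0.5509 -0.0359] line ang -48.12977 from C 37.78878537262046
[251 250  40   9 170] [271.6 254.7] [ 0.5582 -0.068 ] line ang 79.78663 from C -11.551176996982575
```

View pics/w2z.png

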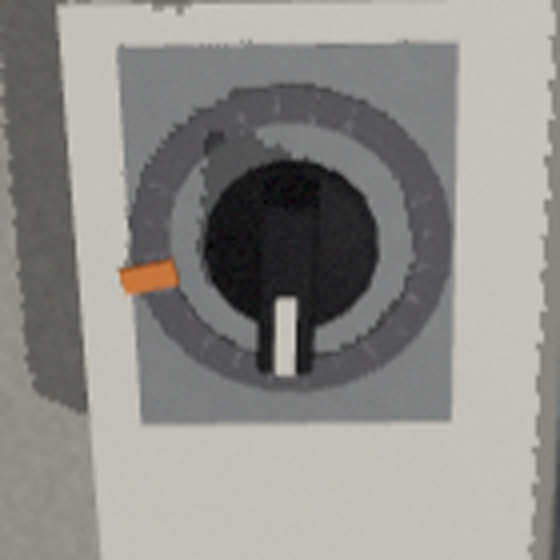

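```bash
python3 - <<'E'
from h import *
c=ctrl.read_camera("wrist");f=c["frame"]
# orange-mark & ring: rectify to plane z=.102 metric, ring dark
C=np.array([.5197,-.0601]);N=400;sc=.12/N
g=np.array([[[C[0]+.06-sc*i,C[1]+.06-sc*j,.102] for j in range(N)] for i in range(N)])
uv=proj(c,g.reshape(-1,3)).reshape(N,N,2).astype(np.float32)
r=cv2.remap(f,uv[...,0],uv[...,1],cv2.INTER_LINEAR);cv2.imwrite("pics/rect.png",r)
h=cv2.cvtColor(r,cv2.COLOR_BGR2HSV);m=cv2.inRange(h,np.array((5,150,100)),np.array((20,255,255)))
M=cv2.moments(m,True);print("mark px",M["m10"]/M["m00"],M["m01"]/M["m00"])
print(cv2.minAreaRect(np.argwhere(m)[:,::-1].astype(np.float32)))
E
```

```text
mark px 337.6503856041131 186.47729220222794
((337.8262634277344, 186.09335327148438), (24.87159538269043, 50.095977783203125), 88.31531524658203)
```

View pics/rect.png

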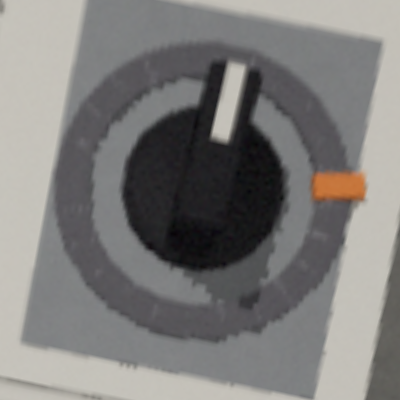

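Rectified view: the ring centre is at px (202,191) and the mark at (338,186). That puts the mark at about -88° and the pointer at -12.4°, so the turn is about 1.32 rad. Next I descend and grip.

Call:
arm_command:
  rows: "0 0 0 -0.0155 0.0275 0 1; 0 0 0 0 0 0.05 1; 0 0 0 0 0 0.05 1; 0 0 0 0 0 0.04 1; 0 0 0 0 0 0.027 1; 0 0 0 0 0 0 1"

```text
time: 2.95
eef_pos: [0.5193, -0.0569, 0.1127]
ee_rot: [[0.206, 0.979, -0.004], [0.979, -0.206, -0.0], [-0.001, -0.004, -1.0]]
contact_force: [1.0, 0.4, 0.9]
gripper_width: 0.0855
```

Call:
arm_command:
  rows: "0 0 0 0 0 0 -1; 0 0 0 0 0 0 -1; 0 0 0 0 0 0 -1; 0 0 0 0 0 0 -1; 0 0 0 0 0 0 -1; 0 0 0 0 0 0 -1; 0 0 0 0 0 0 -1; 0 0 0 0 0 0 -1"

```text
time: 3.95
eef_pos: [0.5208, -0.06, 0.1151]
ee_rot: [[0.208, 0.978, 0.001], [0.978, -0.208, -0.001], [-0.001, 0.001, -1.0]]
contact_force: [-3.9, -6.2, 7.0]
gripper_width: 0.0127
```

```bash
python3 st.py .521 -.0605 .114 scene:s2,wrist:w3
```

```text
t 3.95 p [ 0.5208 -0.06    0.1151] x ang 77.99 z [ 0.001 -0.001 -1.   ] w 0.012740426700584404 F [-3.9 -6.2  7. ] q [-0.54  0.24  0.64  1.9  -0.16  1.06  1.53]
tool-frame delta [-0.0004  0.0002  0.0011]
```

View pics/w3.png

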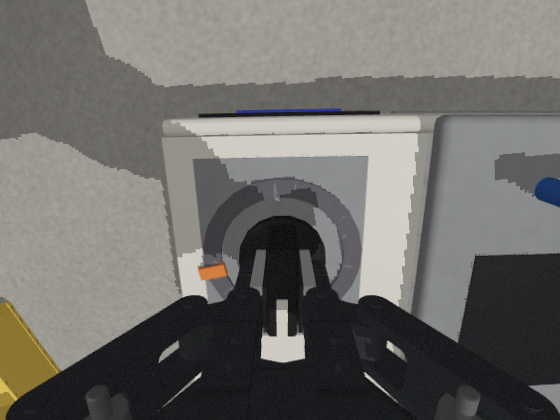

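Gripped: the opening is 12.7 mm on the bar and the forces are small. Turning 1.32 rad as 10 rows of 0.132.

Call:
arm_command:
  rows: "0 0 0.132 0 0 0 -1; 0 0 0.132 0 0 0 -1; 0 0 0.132 0 0 0 -1; 0 0 0.132 0 0 0 -1; 0 0 0.132 0 0 0 -1; 0 0 0.132 0 0 0 -1; 0 0 0.132 0 0 0 -1; 0 0 0.132 0 0 0 -1; 0 0 0.132 0 0 0 -1; 0 0 0.132 0 0 0 -1"

```text
time: 5.3
eef_pos: [0.5218, -0.0595, 0.1152]
ee_rot: [[0.999, 0.038, 0.003], [0.038, -0.999, -0.001], [0.003, 0.001, -1.0]]
contact_force: [1.8, -3.5, 2.3]
gripper_width: 0.013
```

Call:
arm_command:
  rows: "0 0 0 0 0 0 -1; 0 0 0 0 0 0 -1"

```text
time: 5.55
eef_pos: [0.5218, -0.0594, 0.1152]
ee_rot: [[0.999, 0.042, 0.003], [0.042, -0.999, -0.001], [0.003, 0.001, -1.0]]
contact_force: [2.5, -4.3, 2.7]
gripper_width: 0.0129
```

```bash
python3 st.py .521 -.0605 .114 scene:s3,wrist:w4
```

```text
t 5.55 p [ 0.5218 -0.0594  0.1152] x ang 2.42 z [ 0.003 -0.001 -1.   ] w 0.012869672857958933 F [ 2.5 -4.3  2.7] q [-0.71  0.27  0.85  1.9  -0.23  1.06  0.27]
tool-frame delta [-0.0008  0.001   0.0011]
```

View pics/w4.png

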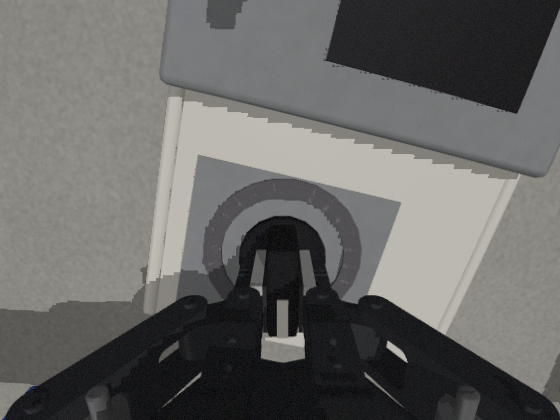

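Turned; the line lies between the pads, but the marker is hidden by the gripper. I'll open, rise and look.

Call:
arm_command:
  rows: "0 0 0 0 0 0 1; 0 0 0 0 0 0 1; 0 0 0 0 0 0 1; 0 0 0 0 0 0 1; 0 0 0 0 0 -0.04 1; 0 0 0 0 0 -0.05 1; 0 0 0 0 0 -0.05 1; 0 0 0 0 -0.02 -0.02 1; 0 0 0 0 0 0 1; 0 0 0 0 0 0 1"

```text
time: 6.9
eef_pos: [0.5194, -0.0386, 0.2733]
ee_rot: [[0.999, 0.043, -0.001], [0.043, -0.999, -0.0], [-0.001, 0.0, -1.0]]
contact_force: [0.4, 0.4, -0.6]
gripper_width: 0.0854
```

```bash
python3 st.py; python3 - <<'E'
from h import *
c=ctrl.read_camera("wrist");f=c["frame"];cv2.imwrite("pics/w5.png",f)
C=np.array([.5197,-.0601]);N=400;sc=.12/N
out=[]
for zz in(.102,.142):
    g=np.array([[[C[0]+.06-sc*i,C[1]+.06-sc*j,zz] for j in range(N)] for i in range(N)])
    uv=proj(c,g.reshape(-1,3)).reshape(N,N,2).astype(np.float32)
    r=cv2.remap(f,uv[...,0],uv[...,1],cv2.INTER_LINEAR);out.append(r)
    h=cv2.cvtColor(r,cv2.COLOR_BGR2HSV);m=cv2.inRange(h,np.array((5,150,100)),np.array((20,255,255)))
    M=cv2.moments(m,True);
    if M["m00"]: print("mark px",M["m10"]/M["m00"],M["m01"]/M["m00"],M["m00"])
    yy,xx=np.mgrid[:N,:N]
    m=cv2.inRange(h,np.array((0,0,130)),np.array((180,80,255)));m[np.hypot(xx-200,yy-200)>120]=0
    n,l,st,ce=cv2.connectedComponentsWithStats(m)
    for i in range(1,n):
        if st[i,4]>60:
            q=np.argwhere(l==i)[:,::-1].astype(np.float32);v=cv2.fitLine(q,2,0,.01,.01).ravel();a=np.degrees(np.arctan2(-v[0],-v[1]));print(zz,st[i],ce[i].round(1),"world ang",a)
cv2.imwrite("pics/rect2.png",np.hstack(out))
E
```

```text
t 6.9 p [ 0.5194 -0.0386  0.2733] x ang 2.46 z [-0.001 -0.    -1.   ] w 0.08542593822873362 F [ 0.4  0.4 -0.6] q [-0.83  0.08  0.88  1.71 -0.06  1.39  0.1 ]
mark px 348.5214067278287 188.93730886850153 654.0
0.102 [ 255  177   65   21 1149] [287.3 187.1] world ang -87.545296
mark px 288.17469879518075 191.4277108433735 498.0
0.142 [ 287  137   34   95 1677] [305.6 191.2] world ang -2.4315717
0.142 [ 207  180   68   19 1063] [240.3 189.5] world ang -87.36765
0.142 [271 266  26  31 375] [280.9 278.8] world ang -30.550116
```

View pics/rect2.png

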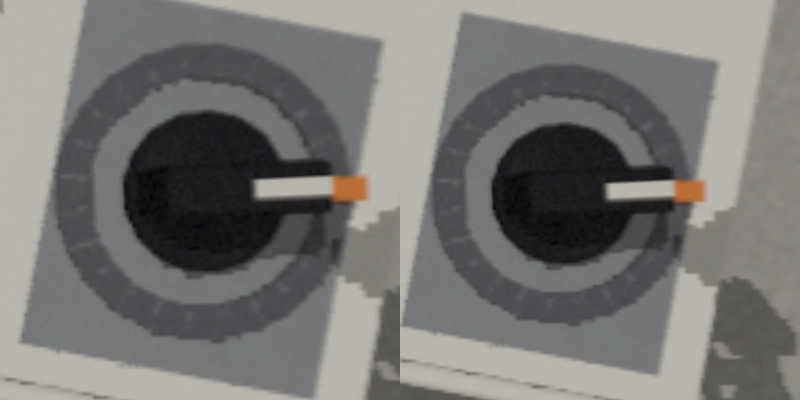

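View pics/w5.png

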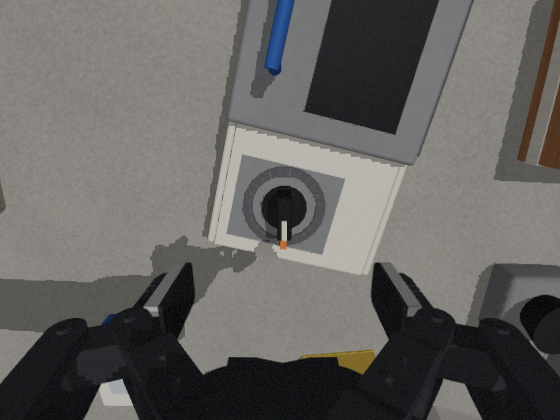

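The pointer line is at -87.4° and the mark at about -88 to -89°, touching the line's extension, so the dial is set. Moving over the handle.

Call:
arm_command:
  rows: "0 0 0 0.001 -0.056 0 1; 0 0 0 0.001 -0.056 0 1; 0 0 0 0.001 -0.056 0 1; 0 0 0.118 0 0 0 1; 0 0 0.118 0 0 0 1; 0 0 0 0 0 0 1"

```text
time: 7.7
eef_pos: [0.5155, 0.129, 0.2733]
ee_rot: [[0.981, -0.192, -0.001], [-0.192, -0.981, -0.001], [-0.001, 0.001, -1.0]]
contact_force: [0.3, -0.7, 0.0]
gripper_width: 0.0858
```

```bash
python3 st.py .5158 .1292 .141; python3 - <<'E'
from h import *
c=ctrl.read_camera("wrist");f=c["frame"];cv2.imwrite("pics/w6.png",f)
h=cv2.cvtColor(f,cv2.COLOR_BGR2HSV);m=cv2.inRange(h,np.array((100,150,60)),np.array((130,255,255)))
n,l,st,ce=cv2.connectedComponentsWithStats(m)
for i in range(1,n):
    if st[i,4]>100:print(st[i],ce[i].round(1),onz(c,*ce[i],.16).round(4))
print("pred",proj(c,[[.5158,.1292,.16]]))
E
```

```text
t 7.7 p [0.5155 0.129  0.2733] x ang -11.07 z [-0.001 -0.001 -1.   ] w 0.0857725125593141 F [ 0.3 -0.7  0. ] q [-1.03  0.11  0.76  1.68 -0.08  1.39 -0.45]
tool-frame delta [ 0.0004 -0.0004  0.1323]
[ 278  129   14  140 1778] [284.8 197.1] [0.519  0.1333 0.16  ]
pred [[282.08245273 202.29798115]]
```

View pics/w6.png

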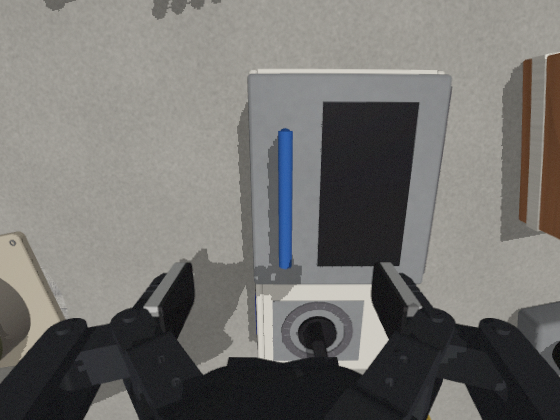

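The handle is at about (285,197), and its measured x is 0.517–0.519. Descending with a small offset and closing.

Call:
arm_command:
  rows: "0 0 0 0.002 -0.002 0.04 1; 0 0 0 0 0 0.04 1; 0 0 0 0 0 0.03 1; 0 0 0 0 0 0.022 1; 0 0 0 0 0 0 1"

```text
time: 8.38
eef_pos: [0.517, 0.1305, 0.1408]
ee_rot: [[0.982, -0.19, -0.003], [-0.19, -0.982, -0.002], [-0.002, 0.002, -1.0]]
contact_force: [-0.2, -1.0, 1.0]
gripper_width: 0.0852
```

Call:
arm_command:
  rows: "0 0 0 0 0 0 -1; 0 0 0 0 0 0 -1; 0 0 0 0 0 0 -1; 0 0 0 0 0 0 -1; 0 0 0 0 0 0 -1; 0 0 0 0 0 0 -1; 0 0 0 0 0 0 -1; 0 0 0 0 0 0 -1"

```text
time: 9.38
eef_pos: [0.5179, 0.1315, 0.1424]
ee_rot: [[0.981, -0.192, -0.0], [-0.192, -0.981, 0.0], [-0.0, -0.0, -1.0]]
contact_force: [-2.9, 1.5, 3.3]
gripper_width: 0.0099
```

```bash
python3 st.py .5158 .1292 .141 wrist:w7; python3 - <<'E'
import numpy as np
a0=np.arctan2(60,155);r=np.hypot(155,60)
P=lambda t:np.array([-r*np.cos(a0+t),r*np.sin(a0+t)])
for n in(12,):
    L=[P(np.radians(50)*i/n) for i in range(n+1)]
    for i in range(n): print((L[i+1]-L[i]).round(1),L[i+1].round(1))
E
```

```text
t 9.375 p [0.5179 0.1315 0.1424] x ang -11.05 z [-0.  0. -1.] w 0.009940905242517811 F [-2.9  1.5  3.3] q [-0.99  0.24  0.75  1.85 -0.18  1.12 -0.37]
tool-frame delta [-0.0017  0.0027  0.0014]
[ 4.8 11.1] [-150.2   71.1]
[ 5.6 10.7] [-144.7   81.8]
[ 6.3 10.3] [-138.3   92.1]
[7.1 9.8] [-131.3  101.9]
[7.8 9.3] [-123.5  111.2]
[8.4 8.7] [-115.1  119.9]
[9. 8.] [-106.1  127.9]
[9.6 7.4] [-96.5 135.3]
[10.1  6.7] [-86.4 142. ]
[10.5  5.9] [-75.9 147.9]
[10.9  5.1] [-65. 153.]
[11.3  4.3] [-53.7 157.3]
```

View pics/w7.png

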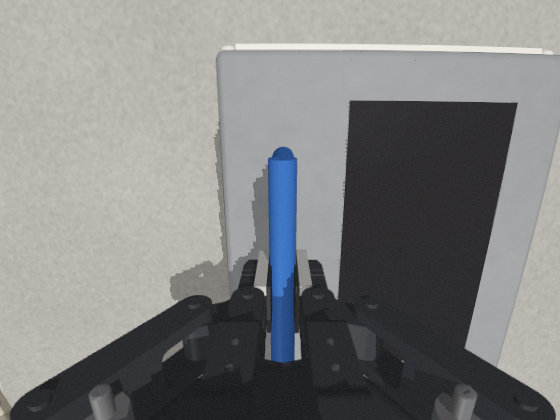

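The bar is between the pads (width 9.9 mm). Lifting along the arc, tool upright.

Call:
arm_command:
  rows: "0 0 0 0.0048 0 -0.0111 -1; 0 0 0 0.0056 0 -0.0107 -1; 0 0 0 0.0063 0 -0.0103 -1; 0 0 0 0 0 0 -1; 0 0 0 0 0 0 -1"

```text
time: 10.05
eef_pos: [0.5335, 0.1285, 0.1746]
ee_rot: [[0.981, -0.191, -0.003], [-0.191, -0.982, 0.0], [-0.003, 0.0, -1.0]]
contact_force: [-7.5, 2.1, -0.2]
gripper_width: 0.0101
```

```bash
python3 st.py .5158 .1292 .141 scene:s4
```

```text
t 10.05 p [0.5335 0.1285 0.1746] x ang -11.04 z [-0.003  0.    -1.   ] w 0.010137851816481483 F [-7.5  2.1 -0.2] q [-0.97  0.24  0.76  1.77 -0.18  1.2  -0.36]
tool-frame delta [-0.0174  0.0027  0.0337]
```

View pics/s4.png

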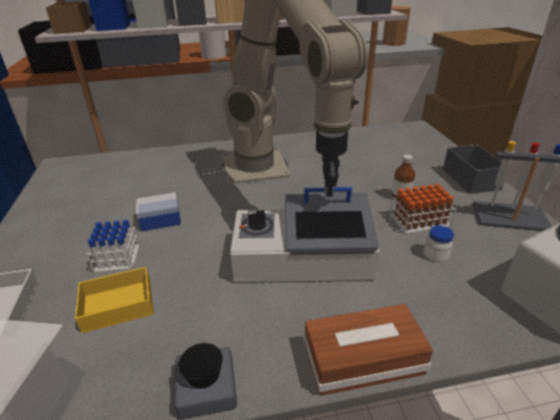

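The lid is rising with the gripper (about 12°) and forces are low. Continuing.

Call:
arm_command:
  rows: "0 0 0 0.0071 0 -0.0098 -1; 0 0 0 0.0078 0 -0.0093 -1; 0 0 0 0.0084 0 -0.0087 -1; 0 0 0 0.009 0 -0.008 -1; 0 0 0 0.0096 0 -0.0074 -1; 0 0 0 0 0 0 -1; 0 0 0 0 0 0 -1"

```text
time: 10.98
eef_pos: [0.5739, 0.1207, 0.22]
ee_rot: [[0.982, -0.191, -0.004], [-0.191, -0.982, 0.002], [-0.005, -0.001, -1.0]]
contact_force: [-23.2, 1.2, 23.1]
gripper_width: 0.0097
```

Call:
arm_command:
  rows: "0 0 0 0.0101 0 -0.0067 -1; 0 0 0 0.0105 0 -0.0059 -1; 0 0 0 0.0109 0 -0.0051 -1; 0 0 0 0.0113 0 -0.0043 -1; 0 0 0 0 0 0 -1; 0 0 0 0 0 0 -1; 0 0 0 0 0 0 -1; 0 0 0 0 0 0 -1"

```text
time: 11.98
eef_pos: [0.6178, 0.1122, 0.2416]
ee_rot: [[0.982, -0.191, 0.001], [-0.191, -0.982, 0.001], [0.001, -0.001, -1.0]]
contact_force: [-7.1, 2.5, 10.0]
gripper_width: 0.01
```

```bash
python3 st.py .5158 .1292 .141 scene:s5,top:t5,wrist:w8; python3 - <<'E'
from h import *
f=cv2.imread("pics/s5.png")
cv2.imwrite("pics/s5z.png",cv2.resize(f[140:290,220:400],None,fx=4,fy=4,interpolation=cv2.INTER_CUBIC))
E
```

```text
t 11.975 p [0.6178 0.1122 0.2416] x ang -11.03 z [ 0.001  0.001 -1.   ] w 0.009952830655957133 F [-7.1  2.5 10. ] q [-0.82  0.4   0.76  1.47 -0.28  1.38 -0.24]
tool-frame delta [-0.1035  0.0029  0.1006]
```

View pics/s5z.png

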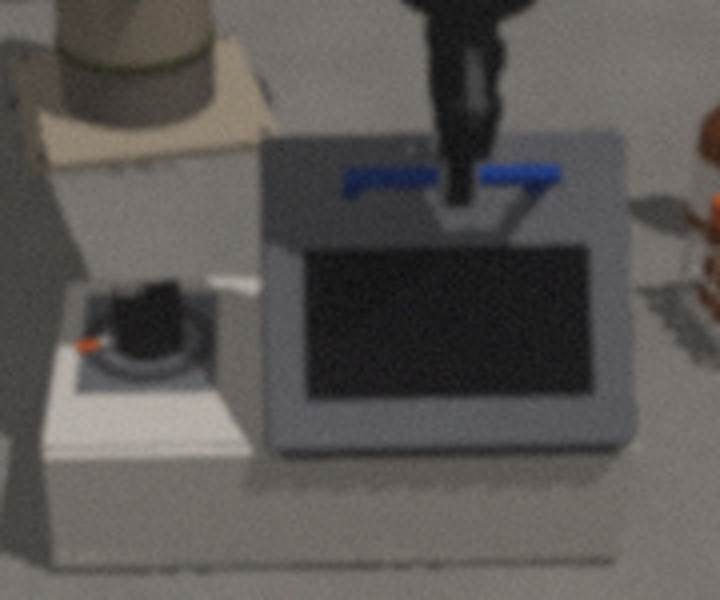

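View pics/w8.png

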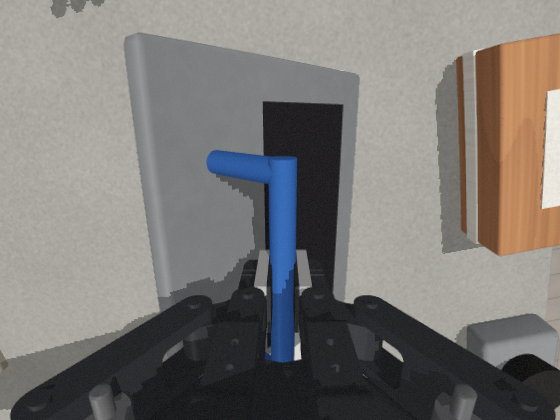

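View pics/t5.png

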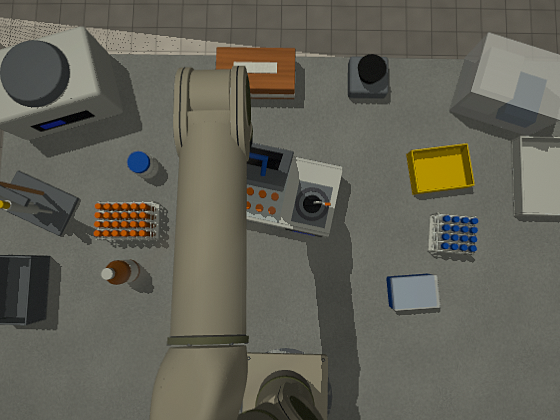

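Both pieces of kinematic evidence point to about 50.3°. As an independent check, I'll compare the lid corners in the scene view.

```bash
python3 - <<'E'
from h import *
S=ctrl.read_camera("scene");W=ctrl.read_camera("wrist")
X=[.56223,.05391,-.1923];c,s=np.cos(X[2]),np.sin(X[2])
def pt(th,lx,y,lz):
    ix=.095+lx*np.cos(th)+lz*np.sin(th);iz=.1-lx*np.sin(th)+lz*np.cos(th)
    return [X[0]+c*ix-s*y,X[1]+s*ix+c*y,iz]
for d in(44,48,50,52,56):
    t=np.radians(d);p=[pt(t,-.19,-.045,.016),pt(t,-.19,.175,.016),pt(t,-.155,.004,.06),pt(t,-.155,.126,.06),pt(t,0,-.045,.016)]
    q=proj(S,p);print(d,((q-[220,140]+.5)*4-.5).round(0).tolist(),proj(W,[pt(t,-.19,.175,.016),pt(t,-.155,.126,.06)]).round(0).tolist())
T=ctrl.read_camera("top");cv2.imwrite("pics/t6z.png",cv2.resize(T["frame"][150:250,240:350],None,fx=6,fy=6,interpolation=cv2.INTER_CUBIC))
st=ctrl.state();print(st["time"],np.abs(st["qvel"]).max())
E
```

```text
44 [[259.0, 142.0], [617.0, 135.0], [343.0, 176.0], [552.0, 172.0], [264.0, 451.0]] [[106.0, 38.0], [239.0, 155.0]]
48 [[259.0, 139.0], [621.0, 131.0], [344.0, 179.0], [556.0, 175.0], [264.0, 453.0]] [[119.0, 32.0], [263.0, 157.0]]
50 [[259.0, 137.0], [624.0, 130.0], [345.0, 181.0], [558.0, 177.0], [264.0, 454.0]] [[128.0, 30.0], [276.0, 157.0]]
52 [[259.0, 136.0], [626.0, 129.0], [345.0, 183.0], [560.0, 179.0], [264.0, 455.0]] [[138.0, 27.0], [289.0, 158.0]]
56 [[259.0, 135.0], [632.0, 128.0], [346.0, 189.0], [563.0, 184.0], [264.0, 456.0]] [[161.0, 21.0], [317.0, 159.0]]
12.275 0.0010441810964818463
```

View pics/t6z.png

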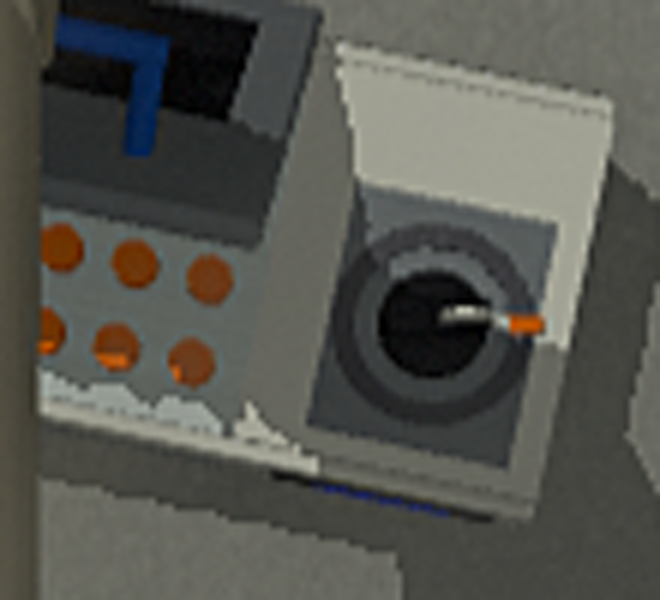

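All checks agree on 50–51°. The joints are at rest, the pointer is on the marker and the bystanders are where they stood. Handing in.

```bash
python3 -c "
from plant import ctrl
s=ctrl.state();print(s['time'],s['contact_force'],s['gripper_width']);print(ctrl.finish_job())"
```

```text
12.275 [-6.97532959  2.64075118  9.31248662] 0.009620679229798864
the job is handed in; nothing more can be done
None
```

I turned the dial 1.32 rad clockwise onto the orange marker with the lid shut. Then I gripped the blue handle, raised the lid to about 50°, and handed the job in at 12.3 s while still holding it.

**Last checks:**
- **Lid angle:** the measured tool travel gives 50.3°. The lid corners and bar end in the wrist and scene views agree, at about 50–51°.
- **Hold:** the arm was at rest (joint speeds up to 0.001 rad/s) with the gripper closed on the bar. The wrist force was about 12 N, which includes some sideways bracing beyond the 4–5 N the lid needs.
- **Dial:** after I let go, the wrist camera put the pointer at -87.4° and the marker at about -88 to -89°. After the lid was raised, the top view still showed the pointer lined up with the marker.
- **Bystanders:** the last top view shows no visible movement. This was judged by eye, not measured.

**Disagreements:** early marker estimates ranged from -85° to -91° between cameras because of calibration and pixel size, so I used the flattened wrist view centred on the ring. The wrist camera also read positions 3–5 mm away from the top and scene view fit, so I split the difference when placing both grasps.

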